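# Throw out an old spice jar in the lever-lid bin

### The arm

A 7-joint arm with a two-finger parallel gripper is mounted at the origin on a cart in front of the work surface, level with it; the furniture and walls round the work are solid. World frame = base frame: x ahead of the robot, y to its left, z up, the work surface at z = 0. Lengths are in mm, angles in rad, forces in N, time in s.
With the tool pointing down it reaches from about 350 to 900 mm from the base axis. Payload 7.2 kg.
Tool frame: the origin (TCP) lies on the centre line of the jaws, within the pads' length; the fingertips stand 25 mm ahead of it and the grasp point (between the pads) lies 6 mm ahead of it; z points along the fingers, y is the line along which they close (so a half turn about z gives the same grasp; the last joint's range is limited). The gripper opens to 85 mm and grips with 20 to 120 N. Pads are 22 mm wide; open, the fingers measure 114 mm over their backs; the gripper's body (76 mm by 85 mm) begins 54 mm behind the grasp point. The pads swing forward as they close: fully open they stand 13 mm farther back than shut.
Start: joints at [1.06, 0.411, -0.013, 1.596, 0.006, 1.134, -0.082], TCP at [267.783, -564.73, 256.297] pointing down, gripper open.
Joint ranges: [-2.95, 2.95], [-0.29, 1.99], [-1.47, 1.44], [0.14, 2.54], [-1.03, 4.17], [0.13, 1.85], [-2.86, 2.86]. Speed limits (rad/s): [2.39, 2.39, 3.01, 3.01, 3.14, 3.14, 3.14].

### API

Orientations are given as a rotation vector (axis times angle).
In Python, from bench import sense, vision, hand_in gives the robot as it stands.
- The arm moves only by the tool servo_tool, never from a script. Its argument "motion" is a list of rows, each an object with "jaw": the closure in counts, from 0 (fully open) to 255 (shut); "slide": the shift along the tool's x, y, z in cm, a list of three; "roll": the turn about the tool's z in degrees. In form: [{"jaw": jaw, "slide": [dx, dy, dz], "roll": roll}, ...]. A call has 1 to 8 rows; each row shifts and turns the commanded pose from where the row before left it, along the tool's axes as they then stand; what a row does not reach is not made up. A row lasts 1/8 s, in which the tool goes at most 62.5 mm and 10.7 degrees, less where a joint would pass 70% of its speed; a pose out of reach is approached as far as the arm can. A call with a gripper value outside its range is refused whole. The fingers move at their own pace and stop on an object; "force" is the grip in N (left out, the last holds). Time passes only in rows, so rows that do not move let the fingers close. It gives the time, the measured TCP pose, the force, the opening and the grip force at its end, in the units of the state.
- sense(): the state, without advancing time (a new reading comes with each control period).
- vision.grab_frame(name): name is "scene" or "top" or "wrist"; returns a dict with "color" (400x640x3 uint8, red, green, blue), "vertical_fov" (degrees; the focal length in pixels is half the picture's height over the tangent of half this angle, whatever the lens; pixels are square), "cx", "cy" (the principal point, pixels), "D" ([k1, k2, p1, p2, k3] as OpenCV has them; the pictures are not rectified), "R" (3x3) and "t" (3): a world point X has camera coordinates R X + t; the wrist camera has in their place "mount" (4x4, takes a point from camera to tool coordinates, whose origin is the TCP and whose axes are the flange's). Camera axes: x right, y down, z forward; pixel columns grow to the right and rows downward; lengths in mm; the calibration is good to about 2 mm. A picture is of the moment at which its call begins: read the wrist's pose just before it. There is no depth.
- hand_in(): hands the job in; it is judged then, once.
The state is a dict: "time": time; "q": joint angles; "joint_vel": joint speeds; "joint_torque": joint torques, N m; "tool_pos": TCP position; "eef_rot": TCP orientation; "force": force on the tool from outside, world axes, zero at the start; "moment": the same for the moment, N m; "finger_gap": finger opening in mm; "gripper_force": force on a finger pad.
Only numpy, scipy, OpenCV 4.12 (cv2) and the standard library are available. Lean on these libraries where they do the work, as an engineer would, in place of code of your own. Each camera call takes 0.05 s, during which the arm holds its last target. There are 200 camera calls.

### The job

Throw the old spice jar with the green-topped cap into the green worktop bin: press the bin's front lever right down so that its lid goes up and stays open, lower the jar (it is glass, do not drop it) inside and let go of it, then lift the lever again so that the lid comes over and shuts fully. Work the lid only by its lever, never by touching the lid itself, and leave the other jar and the salt shaker where they stand.

Things in the scene. Friction and masses are not known exactly. Their poses are not given: they have to be found in the camera images.
- waste_bin: Green open box, fixed to the worktop: 160 (x) x 130 mm outside, walls 4 mm, rim 140 mm high, black lid hinged along its far (+x) rim. Origin: centre of its underside, on the worktop, z up; its -x side has the lever and faces roughly the robot. The lever's side arms (174 mm wide overall) turn on pivots at x = 40 mm, z = 105 mm of this frame; its bar lies in front, 216 mm from the pivot line.
- bin_floor (a point): Centre of the bin's inner floor, 10 mm above the worktop, axes as the bin's.
- bar_center (a point): Middle of the lever's black rubber-sleeved bar, on its centre line. The bar runs along the bin's y; the sleeve is 14 mm thick, 100 mm long. With the lid shut it is 158 mm above the worktop and 89 mm in front of the box; pressed right down it is 52 mm above the worktop, straight below; between, it follows the arc about the pivots.
- lever (a joint): Lever angle, rad: 0 = up (lid shut), 0.5 = right down (lid open). Geared to the lid (lid = 3.9 x lever); pressing takes 2 to 8 N on the bar. Beyond about 0.36 the lid is past its balance point: lever and lid go on to 0.5 and stay when let go. To shut, lift the bar (about 2 N); once past the balance point the lid falls shut by itself in 1 to 2 s, taking the lever up to 0.
- lid (a joint): Lid angle in rad: 0 = shut, 1.57 = upright, 1.95 = fully open, leaning back.
- lid_panel: The black lid panel, 180 x 140 mm, 10 mm thick; origin on the middle of the hinge line (88 mm behind the bin's centre, 143 mm high), the panel extending to its -x.
- lever_bar: The moving U-shaped lever itself (arms and bar); origin at the middle of the pivot line.
- old_spice_center (a point): Centre (half-way up, 52 mm above its foot) of the jar to throw out: an upright round glass spice jar with a green label and a dark cap whose top is green; 44 mm across, 105 mm tall, about 0.11 kg, loose.
- red_spice_center (a point): Centre (52 mm above its foot) of a bystander: spice jar with a red-and-white label and a dark brown cap with a pale, not green, top, 41 mm across, 105 mm tall, loose.
- salt_center (a point): Centre (45 mm above its foot) of a bystander: glass salt shaker with a grey domed top, 44 mm across, 90 mm tall, loose.
- old_spice: The jar to throw out as a body; origin at the centre of its underside.
Not all that is in view belongs to the job. Leave any turquoise look-alike of the old_spice alone.

How it is judged:
By the outcome, as a careful person would: the job done as asked, in the order asked, and still so for the second after the job is handed in, with the robot touching nothing.
It also fails if it takes over 61 s, if anything falls off the work surface, if the arm or the gripper's body presses on something with over 40 N, if the wrist force passes 120 N, or if a joint passes its speed limit or range.

## Working session

There is one attempt and no reset: what is moved stays moved. The work goes in short steps, Python scripts to look and compute and a tool call to move; the robot and the scene stay as the last step left them, time stands still between calls to the robot, and variables do not carry over. Pictures are saved under pics/ and viewed, at most 10 in all, crops included, and the job is handed in when it is done.

Besides the shell and the picture viewer there is one more tool, called after ">>>" in YAML: its name, and indented under it one key for each argument. servo_tool: Moves the arm, as the interface text tells. Its arguments: {"type":"object","properties":{"motion":{"type":"array","items":{"type":"object","properties":{"jaw":{"type":"number"},"slide":{"type":"array","items":{"type":"number"}},"roll":{"type":"number"}}}},"force":{"type":"number"}},"required":["motion"]}

```bash
mkdir -p pics && cat > h.py <<'E'
import numpy as np, cv2, pickle
from bench import sense, vision
from scipy.spatial.transform import Rotation as Ro
def grab(n):
    s=sense(); f=vision.grab_frame(n); c=np.array(f["color"]); h=c.shape[0]
    fl=h/2/np.tan(np.radians(f["vertical_fov"])/2)
    K=np.array([[fl,0,f["cx"]],[0,fl,f["cy"]],[0,0,1]]); D=np.array(f["D"],float)
    if "R" in f: R=np.array(f["R"]);t=np.array(f["t"])
    else:
        M=np.array(f["mount"]); T=np.eye(4);T[:3,:3]=Ro.from_rotvec(s["eef_rot"]).as_matrix();T[:3,3]=s["tool_pos"]
        G=np.linalg.inv(T@M); R=G[:3,:3];t=G[:3,3]
    return dict(img=c,K=K,D=D,R=R,t=t)
def ray(v,uv):
    p=cv2.undistortPoints(np.array([[uv]],float),v["K"],v["D"])[0,0]
    return -v["R"].T@v["t"], v["R"].T@np.array([p[0],p[1],1])
def plane(v,uv,z):
    o,d=ray(v,uv); return o+d*(z-o[2])/d[2]
def proj(v,X):
    return cv2.projectPoints(np.array(X,float).reshape(-1,1,3),cv2.Rodrigues(v["R"])[0],v["t"],v["K"],v["D"])[0][:,0]
def save(v,name,crop=None,s=1):
    i=v["img"][:,:,::-1]
    if crop: i=i[crop[1]:crop[3],crop[0]:crop[2]]
    cv2.imwrite("pics/"+name,cv2.resize(i,None,fx=s,fy=s,interpolation=cv2.INTER_CUBIC))
E
python3 - <<'E'
from h import *
V={n:grab(n) for n in("scene","top")}
pickle.dump(V,open("v0.pkl","wb"))
for n in V: save(V[n],n+"0.png"); print(n,-V[n]["R"].T@V[n]["t"])
s=sense();print(s)
print(Ro.from_rotvec(s["eef_rot"]).as_matrix().round(3))
E
```

```text
scene [ 215.42790279 -470.01109897  898.17094882]
top [ 499.68894112 -148.6662556   953.44479363]
{'time': 0.1, 'q': array([ 1.05982362,  0.41183516, -0.01269749,  1.59695501,  0.00559645,
        1.13430683, -0.08217927]), 'joint_vel': array([-1.54913122e-03, -2.59431372e-03, -2.20857509e-05, -2.04844792e-03,
        6.39338524e-04, -5.78769034e-04,  1.80729935e-04]), 'joint_torque': array([ 1.91740728e-03, -6.01832342e+01,  6.83736484e-01, -3.00092804e+01,
        1.39172893e-02,  6.39161415e-03,  2.06543723e-05]), 'tool_pos': array([ 267.56470984, -564.37750095,  255.52989842]), 'eef_rot': array([-3.06353686e+00, -6.89575668e-01,  6.67888316e-04]), 'force': array([-0.15167913, -0.2549882 , -0.01529749]), 'moment': array([0.05467381, 0.06774363, 0.01427478]), 'gripper_force': 0.0, 'finger_gap': 85.24214477887197}
[[ 0.904  0.428 -0.001]
 [ 0.428 -0.904  0.001]
 [-0.    -0.001 -1.   ]]
```

View pics/scene0.png

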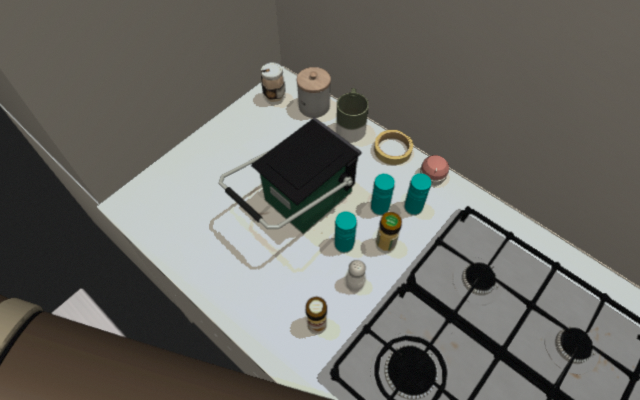

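View pics/top0.png

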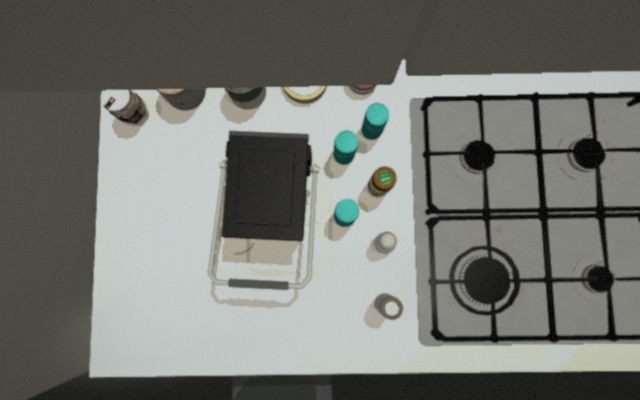

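Scene view: the green-topped brown jar is at (390,230), with its green cap at (391,218). The turquoise look-alikes are at (383,194), (418,194) and (345,232). The red/pale jar is at (316,313), the salt shaker at (356,274) and the bin at (305,175). Top view: the old spice jar is at (384,179), the turquoise ones at (345,147), (376,120) and (346,212), the salt at (386,241), the pale-topped jar at (390,307) and the lever bar at (258,284). Only the jar at top (384,179) has a dark cap with a green top, so I'll confirm it in a crop and measure.

```bash
python3 - <<'E'
from h import *
V=pickle.load(open("v0.pkl","rb"))
a=V["scene"]["img"][170:340,290:440];b=V["top"]["img"][90:330,310:420]
im=np.hstack([cv2.resize(a,(450,510),interpolation=2),cv2.resize(b,(234,510),interpolation=2)])
cv2.imwrite("pics/crop1.png",im[:,:,::-1])
v=V["top"]
hsv=cv2.cvtColor(v["img"],cv2.COLOR_RGB2HSV)
def blobs(m,n,z,amin=15):
    k,l,st,c=cv2.connectedComponentsWithStats(m.astype(np.uint8))
    for i in range(1,k):
        if st[i,4]>=amin: print(n,c[i].round(1),st[i].tolist(),plane(v,c[i],z).round(0))
H,S,Vv=[hsv[:,:,i].astype(int) for i in range(3)]
blobs((H>40)&(H<78)&(S>110)&(Vv>60),"green",105)
blobs((H>80)&(H<95)&(S>150)&(Vv>90),"turq",105)
# manual
for n,uv,z in[("red",(391,309),105),("salt",(387,241),85)]: print(n,plane(v,uv,z).round(0))
# bar: dark inside
m=(Vv<95);m2=np.zeros_like(m);m2[272:296,222:296]=m[272:296,222:296]
blobs(m2,"bar",158)
pts=np.argwhere(m2)[:,::-1].astype(np.float32)
r=cv2.minAreaRect(pts);bx=cv2.boxPoints(r);print(r);print([plane(v,p,158).round(0).tolist() for p in bx])
m3=np.zeros_like(m);m3[128:250,205:320]=Vv[128:250,205:320]<70
pts=np.argwhere(cv2.morphologyEx(m3.astype(np.uint8),cv2.MORPH_OPEN,np.ones((11,11))))[:,::-1].astype(np.float32)
r=cv2.minAreaRect(pts);bx=cv2.boxPoints(r);print(r);print([plane(v,p,153).round(0).tolist() for p in bx])
# two-view cap centre
for n,s,t in[("old",(391,217),(386,178))]:
    o1,d1=ray(V["scene"],s);o2,d2=ray(v,t)
    A=np.stack([d1,-d2],1);k=np.linalg.lstsq(A,o2-o1,rcond=None)[0];print(n,o1+k[0]*d1,o2+k[1]*d2)
E
```

```text
green [385.  176.8] [378, 171, 14, 13, 88] [ 655. -268.  105.]
turq [375.5 115.3] [366, 104, 21, 22, 275] [ 770. -254.  105.]
turq [343.8 142.4] [336, 132, 19, 22, 269] [ 720. -194.  105.]
turq [345.8 211.9] [335, 201, 23, 22, 339] [ 592. -195.  105.]
red [ 419. -270.  105.]
salt [ 539. -270.   85.]
bar [258.2 283.8] [229, 280, 59, 9, 371] [469. -44. 158.]
((258.0099792480469, 283.80047607421875), (58.22726058959961, 6.392014980316162), 2.8624050617218018)
[[467.0, 5.0, 158.0], [477.0, 5.0, 158.0], [471.0, -92.0, 158.0], [460.0, -91.0, 158.0]]
((266.76934814453125, 186.88259887695312), (84.04157257080078, 103.3306655883789), 3.012787342071533)
[[549.0, 18.0, 153.0], [728.0, 10.0, 153.0], [718.0, -136.0, 153.0], [539.0, -124.0, 153.0]]
old [ 649.87736574 -267.22232216  124.9074118 ] [ 649.1003977  -266.48926211  124.66312639]
```

View pics/crop1.png

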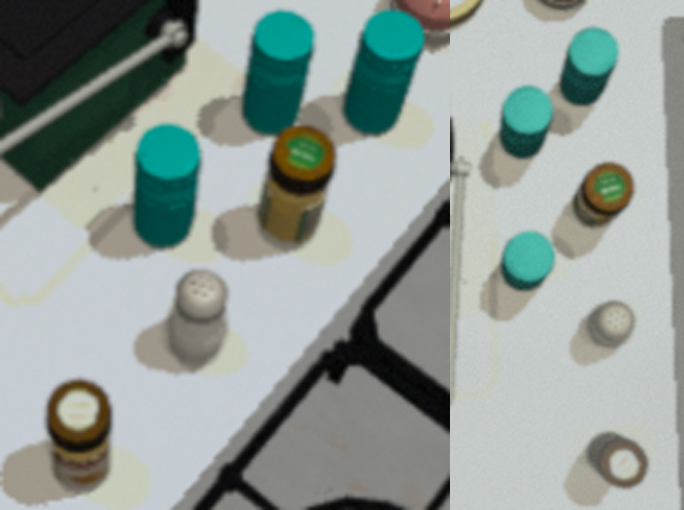

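The crop confirms it: only the jar at crop (300,180) and (605,190) has a dark cap with a green top. The three others are turquoise all over. Jar ≈ (655,-268). Bar ≈ (469,-44) and bin centre ≈ (637,-55), yaw ≈ -0.055; the sizes match those given. I'll turn the tool first so it closes along the bin's x.

>>> servo_tool:
  motion:
    - {"jaw": 0,"slide": [0,0,0],"roll": -10.3}
    - {"jaw": 0,"slide": [0,0,0],"roll": -10.3}
    - {"jaw": 0,"slide": [0,0,0],"roll": -10.3}
    - {"jaw": 0,"slide": [0,0,0],"roll": -10.3}
    - {"jaw": 0,"slide": [0,0,0],"roll": -10.3}
    - {"jaw": 0,"slide": [0,0,0],"roll": -10.1}
    - {"jaw": 0,"slide": [2.6,0.8,-0.5],"roll": 0}
    - {"jaw": 0,"slide": [2.6,0.8,-0.5],"roll": 0}

```text
time: 1.1
tool_pos: [286.3, -512.9, 265.7]
eef_rot: [-2.279, -2.16, -0.001]
force: [0.4, 0.7, 0.3]
finger_gap: 85.4
gripper_force: 0.0
```

>>> servo_tool:
  motion:
    - {"jaw": 0,"slide": [5,1.6,0],"roll": 0}
    - {"jaw": 0,"slide": [5,1.6,0],"roll": 0}
    - {"jaw": 0,"slide": [5,1.6,0],"roll": 0}
    - {"jaw": 0,"slide": [5,1.6,0],"roll": 0}
    - {"jaw": 0,"slide": [5,1.6,0],"roll": 0}
    - {"jaw": 0,"slide": [5,1.6,0],"roll": 0}
    - {"jaw": 0,"slide": [2,0.5,0],"roll": 0}
    - {"jaw": 0,"slide": [0,0,0],"roll": 0}

```text
time: 2.1
tool_pos: [404.6, -198.0, 266.3]
eef_rot: [-2.276, -2.166, 0.0]
force: [0.1, 0.0, -0.3]
finger_gap: 85.6
gripper_force: 0.0
```

```bash
python3 - <<'E'
from h import *
v=grab("wrist");pickle.dump(v,open("w1.pkl","wb"));save(v,"w1.png")
s=sense();print(s["tool_pos"],s["q"].round(2));print(Ro.from_rotvec(s["eef_rot"]).as_matrix().round(3), -v["R"].T@v["t"])
print("expected px: old",proj(v,[655,-268,105]),"bar",proj(v,[[469,-44,158],[472,5,158]]))
E
```

```text
[ 404.12319351 -199.46967779  266.17179886] [ 0.78  0.13 -0.47  1.96  0.07  1.06  0.23]
[[ 0.052  0.999 -0.   ]
 [ 0.999 -0.052 -0.   ]
 [-0.    -0.    -1.   ]] [ 407.23736012 -129.96668193  384.03103959]
expected px: old [[564.13868666 245.57940027]] bar [[406.70339767 -17.43177666]
 [410.83655629 -99.26584728]]
```

View pics/w1.png

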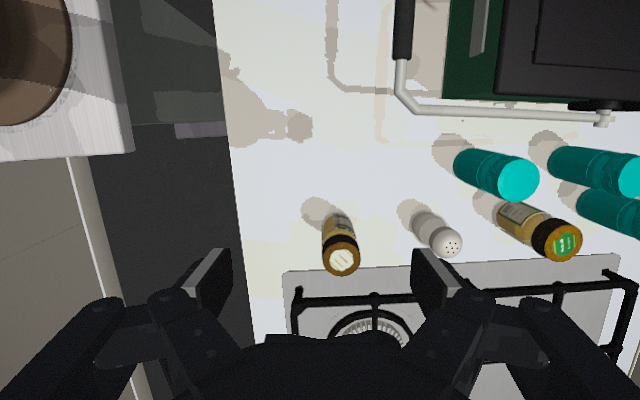

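Wrist view: the green cap is at (565,243), predicted (564,246). The bar's end is at (402,58), as predicted, so both positions hold. Next I close the fingers and go above the bar.

>>> servo_tool:
  motion:
    - {"jaw": 255,"slide": [3.5,1.2,0],"roll": 0}
    - {"jaw": 255,"slide": [4,1.4,0],"roll": 0}
    - {"jaw": 255,"slide": [4,1.4,0],"roll": 0}
    - {"jaw": 255,"slide": [4.3,1.5,0],"roll": 0}
    - {"jaw": 255,"slide": [0,0,3],"roll": 0}
    - {"jaw": 255,"slide": [0,0,3],"roll": 0}
    - {"jaw": 255,"slide": [0,0,0],"roll": 0}
    - {"jaw": 255,"slide": [0,0,0],"roll": 0}

```text
time: 3.15
tool_pos: [468.0, -45.5, 207.1]
eef_rot: [2.281, 2.16, 0.001]
force: [1.0, -1.1, 0.1]
finger_gap: -0.0
gripper_force: 0.0
```

```bash
python3 - <<'E'
from h import *
v=grab("top");pickle.dump(v,open("t1.pkl","wb"));save(v,"t1.png",(180,110,420,320),3)
print(sense()["tool_pos"],sense()["q"].round(2))
E
```

```text
[468.26983514 -45.30070669 207.37626141] [ 0.5   0.26 -0.59  1.99  0.18  0.95 -0.23]
```

View pics/t1.png

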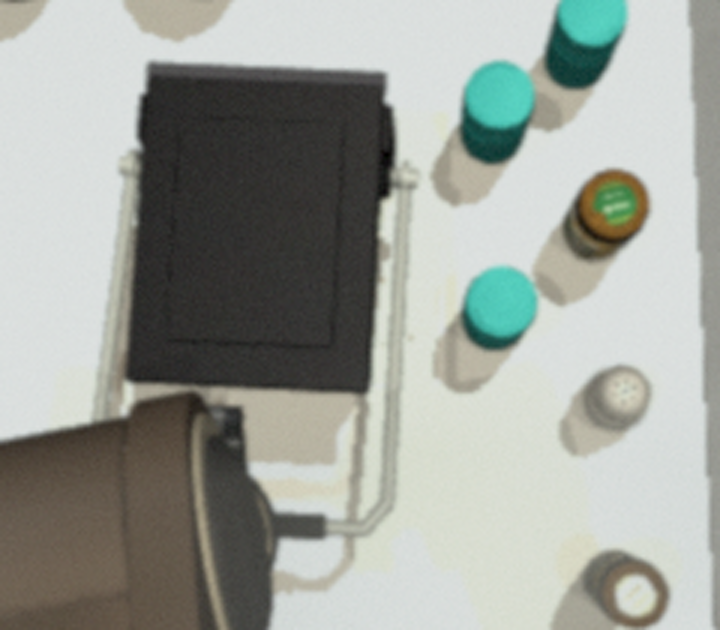

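The tool stands over the middle of the bar, with the other jars undisturbed. Pressing down.

>>> servo_tool:
  motion:
    - {"jaw": 255,"slide": [0,0,1.2],"roll": 0}
    - {"jaw": 255,"slide": [0,-0.1,1.2],"roll": 0}
    - {"jaw": 255,"slide": [0,-0.2,1.2],"roll": 0}
    - {"jaw": 255,"slide": [0,-0.2,1.2],"roll": 0}
    - {"jaw": 255,"slide": [0,-0.1,1.2],"roll": 0}
    - {"jaw": 255,"slide": [0,0,1.2],"roll": 0}
    - {"jaw": 255,"slide": [0,0,1.2],"roll": 0}
    - {"jaw": 255,"slide": [0,0.1,1.2],"roll": 0}

```text
time: 4.2
tool_pos: [462.8, -44.2, 109.5]
eef_rot: [2.279, 2.162, 0.001]
force: [-0.8, 0.8, 2.1]
finger_gap: 0.1
gripper_force: 0.7
```

>>> servo_tool:
  motion:
    - {"jaw": 255,"slide": [0,0.2,1],"roll": 0}
    - {"jaw": 255,"slide": [0,0.2,0.8],"roll": 0}
    - {"jaw": 255,"slide": [0,0.1,0.6],"roll": 0}
    - {"jaw": 255,"slide": [0,0,0.1],"roll": 0}
    - {"jaw": 255,"slide": [0,0,0],"roll": 0}
    - {"jaw": 255,"slide": [0,0,0],"roll": 0}
    - {"jaw": 255,"slide": [0,0,0],"roll": 0}

```text
time: 5.08
tool_pos: [467.7, -44.6, 85.5]
eef_rot: [2.279, 2.162, 0.0]
force: [-0.4, -1.0, 0.0]
finger_gap: -0.0
gripper_force: 0.0
```

```bash
python3 - <<'E'
from h import *
v=grab("scene");save(v,"s2.png",(180,50,480,350),2);print(sense()["tool_pos"],sense()["force"])
E
```

```text
[467.64759544 -44.62903776  85.50187573] [0.31065815 0.60124838 0.27958819]
```

View pics/s2.png

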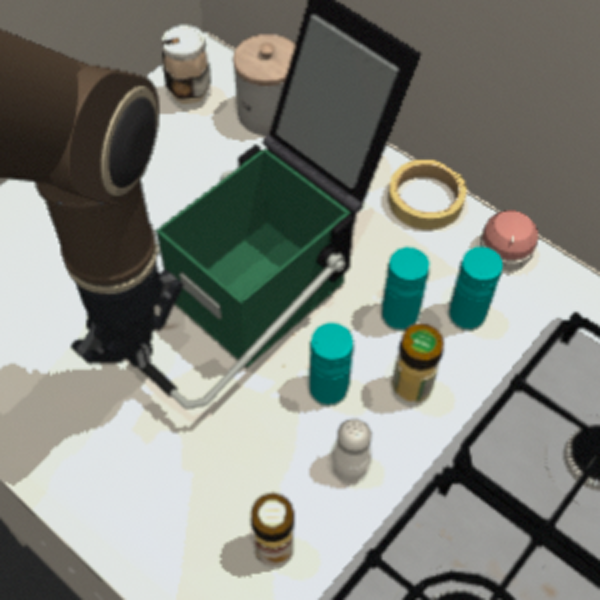

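s2: the lid stands fully open at about (345,90), the bar is down at (155,372), and nothing else has moved. Now up and over to the jar.

>>> servo_tool:
  motion:
    - {"jaw": 255,"slide": [0,0,-4],"roll": 0}
    - {"jaw": 255,"slide": [0,0,-4.5],"roll": 0}
    - {"jaw": 0,"slide": [0,0,-4.5],"roll": 0}
    - {"jaw": 0,"slide": [-2.5,2,-3.5],"roll": 0}
    - {"jaw": 0,"slide": [-4,4,0],"roll": 0}
    - {"jaw": 0,"slide": [-4,4,0],"roll": 0}
    - {"jaw": 0,"slide": [-4,4,0],"roll": 0}
    - {"jaw": 0,"slide": [-4,3,0],"roll": 0}

```text
time: 6.12
tool_pos: [628.7, -239.6, 250.1]
eef_rot: [2.279, 2.162, 0.0]
force: [0.1, -0.5, 0.6]
finger_gap: 85.0
gripper_force: 0.0
```

>>> servo_tool:
  motion:
    - {"jaw": 0,"slide": [-2,2,0],"roll": 0}
    - {"jaw": 0,"slide": [-0.8,0.8,0],"roll": 0}
    - {"jaw": 0,"slide": [0,0,0],"roll": 0}
    - {"jaw": 0,"slide": [0,0,0],"roll": 0}

```text
time: 6.62
tool_pos: [653.7, -266.2, 250.6]
eef_rot: [-2.277, -2.163, -0.0]
force: [-0.0, 0.5, 0.1]
finger_gap: 85.4
gripper_force: 0.0
```

```bash
python3 - <<'E'
from h import *
s=sense();v=grab("wrist");save(v,"w2.png");print(s["tool_pos"],s["q"].round(2));print(Ro.from_rotvec(s["eef_rot"]).as_matrix().round(3))
print(proj(v,[655,-268,105]))
t=grab("top");save(t,"t2.png")
hsv=cv2.cvtColor(v["img"],cv2.COLOR_RGB2HSV)
m=cv2.inRange(hsv,(45,110,60),(78,255,255));k,l,st,c=cv2.connectedComponentsWithStats(m)
for i in range(1,k):
    if st[i,4]>20: print(c[i],st[i],plane(v,c[i],105))
E
```

```text
[ 653.69998327 -266.19044278  250.63839998] [ 0.61  0.6  -0.47  1.35  0.27  1.25  0.07]
[[ 0.051  0.999 -0.   ]
 [ 0.999 -0.051  0.   ]
 [ 0.    -0.    -1.   ]]
[[323.1605209  197.84873785]]
[289.22424242   0.30909091] [166   0 232   3 330] [ 636.45200863 -106.63367283  105.        ]
[322.75696203 196.00759494] [310 182  25  28 395] [ 654.72124947 -266.26111128  105.        ]
```

View pics/w2.png

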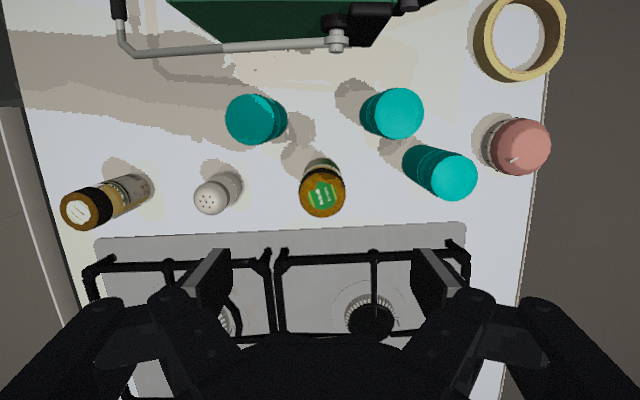

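w2: the green-topped jar is centred at (323,196), measured at (654.7,-266.3), and lies straight between the fingers. The neighbours are clear of them. Descending.

>>> servo_tool:
  force: 35
  motion:
    - {"jaw": 0,"slide": [0,0.1,2.5],"roll": 0}
    - {"jaw": 0,"slide": [0,0,3],"roll": 0}
    - {"jaw": 0,"slide": [0,0,3],"roll": 0}
    - {"jaw": 0,"slide": [0,0,3],"roll": 0}
    - {"jaw": 0,"slide": [0,0,2.5],"roll": 0}
    - {"jaw": 0,"slide": [0,0,2],"roll": 0}
    - {"jaw": 0,"slide": [0,0,1.1],"roll": 0}
    - {"jaw": 0,"slide": [0,0,0],"roll": 0}

```text
time: 7.72
tool_pos: [654.8, -267.6, 78.9]
eef_rot: [-2.279, -2.162, 0.001]
force: [-0.7, -0.1, 0.4]
finger_gap: 85.7
gripper_force: 0.0
```

>>> servo_tool:
  force: 35
  motion:
    - {"jaw": 60,"slide": [0,0,0],"roll": 0}
    - {"jaw": 90,"slide": [0,0,0],"roll": 0}
    - {"jaw": 120,"slide": [0,0,0],"roll": 0}
    - {"jaw": 160,"slide": [0,0,0],"roll": 0}
    - {"jaw": 200,"slide": [0,0,0],"roll": 0}
    - {"jaw": 200,"slide": [0,0,0],"roll": 0}
    - {"jaw": 200,"slide": [0,0,0],"roll": 0}
    - {"jaw": 200,"slide": [0,0,0],"roll": 0}

```text
time: 8.72
tool_pos: [655.1, -268.0, 80.0]
eef_rot: [2.279, 2.161, -0.0]
force: [-2.4, 0.5, 6.9]
finger_gap: 43.0
gripper_force: 35.4
```

>>> servo_tool:
  motion:
    - {"jaw": 200,"slide": [0,0,-1],"roll": 0}
    - {"jaw": 200,"slide": [0,0,-2],"roll": 0}
    - {"jaw": 200,"slide": [0,0,-3],"roll": 0}
    - {"jaw": 200,"slide": [0,0,-3],"roll": 0}
    - {"jaw": 200,"slide": [0,0,-3],"roll": 0}
    - {"jaw": 200,"slide": [0,0,-3],"roll": 0}
    - {"jaw": 200,"slide": [0,0,-3],"roll": 0}
    - {"jaw": 200,"slide": [0,0,-2],"roll": 0}

```text
time: 9.72
tool_pos: [655.5, -267.7, 282.4]
eef_rot: [2.277, 2.16, 0.002]
force: [0.4, -0.5, -0.4]
finger_gap: 43.1
gripper_force: 35.7
```

```bash
python3 - <<'E'
from h import *
s=sense();print(s["tool_pos"],s["q"].round(2),s["force"],s["finger_gap"])
w=grab("wrist");v=grab("scene")
im=np.hstack([cv2.resize(w["img"][100:400],None,fx=.62,fy=.62),v["img"][30:216,170:520]])
cv2.imwrite("pics/c3.png",im[:,:,::-1])
# bin inner rim from scene: check predicted rim corners vs. lit green mask in wrist/scene
c=np.array([637,-55]);y=-.053;R=np.array([[np.cos(y),-np.sin(y)],[np.sin(y),np.cos(y)]])
for a in[(-80,65),(-80,-65),(80,-65),(80,65)]: print(a,proj(v,[*(c+R@a),140]).round(0))
E
```

```text
[ 655.46811505 -267.69287553  282.35212697] [ 0.61  0.58 -0.48  1.31  0.26  1.31  0.08] [ 0.3946784  -0.4504338  -0.41285057] 43.10538255282745
(-80, 65) [[257. 165.]]
(-80, -65) [[301. 201.]]
(80, -65) [[355. 155.]]
(80, 65) [[311. 123.]]
```

View pics/c3.png

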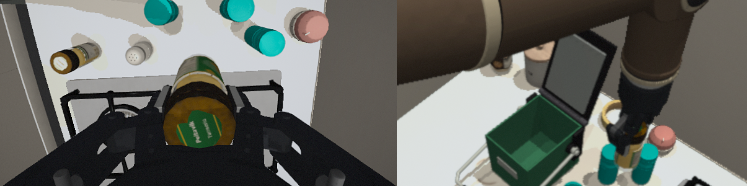

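c3: the jar is held upright between the pads and the bin is open. The predicted rim corners match the picture within 3 px. Carrying it over the bin.

>>> servo_tool:
  motion:
    - {"jaw": 200,"slide": [2,-0.4,0],"roll": 0}
    - {"jaw": 200,"slide": [3.5,-0.6,0],"roll": 0}
    - {"jaw": 200,"slide": [3.5,-0.6,0],"roll": 0}
    - {"jaw": 200,"slide": [3.5,-0.6,0],"roll": 0}
    - {"jaw": 200,"slide": [3.5,-0.6,0],"roll": 0}
    - {"jaw": 200,"slide": [3,-0.6,0],"roll": 0}
    - {"jaw": 200,"slide": [2.1,-0.4,0],"roll": 0}
    - {"jaw": 200,"slide": [0,0,0],"roll": 0}

```text
time: 10.82
tool_pos: [627.7, -52.5, 278.8]
eef_rot: [-2.275, -2.165, 0.0]
force: [0.0, -0.4, -1.9]
finger_gap: 43.1
gripper_force: 35.7
```

```bash
python3 - <<'E'
from h import *
s=sense();print(s["tool_pos"],s["q"].round(2),s["force"],s["finger_gap"])
v=grab("scene");t=grab("top")
im=np.hstack([cv2.resize(v["img"][0:270,120:480],None,fx=1.1,fy=1.1),cv2.resize(t["img"][100:370,150:420],None,fx=1.1,fy=1.1)])
cv2.imwrite("pics/c4.png",im[:,:,::-1])
E
```

```text
[627.65379206 -52.53864703 278.78974519] [ 0.38  0.46 -0.54  1.53  0.24  1.22 -0.24] [ 0.02293596 -0.37411129 -1.90620153] 43.14450592212963
```

View pics/c4.png

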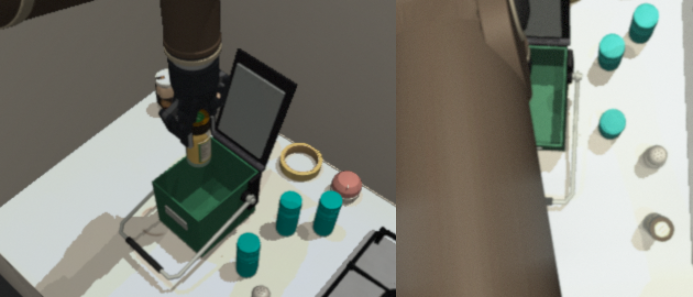

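c4: the jar hangs over the bin opening and the hand is clear of the lid. Lowering.

>>> servo_tool:
  motion:
    - {"jaw": 200,"slide": [-0.2,0,2],"roll": 0}
    - {"jaw": 200,"slide": [0,0,2.5],"roll": 0}
    - {"jaw": 200,"slide": [0,0,2.5],"roll": 0}
    - {"jaw": 200,"slide": [0,0,2.5],"roll": 0}
    - {"jaw": 200,"slide": [0,0,2.5],"roll": 0}
    - {"jaw": 200,"slide": [0,0,2.5],"roll": 0}
    - {"jaw": 200,"slide": [0,0,2],"roll": 0}
    - {"jaw": 200,"slide": [0,0,1],"roll": 0}

```text
time: 11.92
tool_pos: [627.7, -58.1, 102.9]
eef_rot: [-2.28, -2.16, 0.002]
force: [0.1, 0.1, -1.5]
finger_gap: 43.2
gripper_force: 35.7
```

>>> servo_tool:
  motion:
    - {"jaw": 200,"slide": [0,0,0.4],"roll": 0}
    - {"jaw": 200,"slide": [0,0,0.3],"roll": 0}
    - {"jaw": 200,"slide": [0,0,0.2],"roll": 0}
    - {"jaw": 200,"slide": [0,0,0.1],"roll": 0}
    - {"jaw": 200,"slide": [0,0,0],"roll": 0}

```text
time: 12.55
tool_pos: [628.2, -57.1, 94.5]
eef_rot: [2.279, 2.162, 0.0]
force: [-0.5, 0.3, 0.1]
finger_gap: 43.0
gripper_force: 35.7
```

>>> servo_tool:
  motion:
    - {"jaw": 200,"slide": [0,0,0.2],"roll": 0}
    - {"jaw": 200,"slide": [0,0,0.1],"roll": 0}
    - {"jaw": 200,"slide": [0,0,0],"roll": 0}

```text
time: 12.92
tool_pos: [628.0, -57.1, 91.2]
eef_rot: [-2.279, -2.162, 0.0]
force: [-0.1, -0.3, -1.1]
finger_gap: 43.2
gripper_force: 35.7
```

>>> servo_tool:
  motion:
    - {"jaw": 200,"slide": [0,0,0.1],"roll": 0}
    - {"jaw": 200,"slide": [0,0,0.1],"roll": 0}
    - {"jaw": 200,"slide": [0,0,0],"roll": 0}

```text
time: 13.3
tool_pos: [628.2, -57.0, 90.0]
eef_rot: [2.279, 2.162, 0.0]
force: [-1.9, -0.5, 6.4]
finger_gap: 43.1
gripper_force: 36.2
```

The force has jumped to 6.4 N, so the jar is on the floor. Releasing partway, then going up.

>>> servo_tool:
  motion:
    - {"jaw": 120,"slide": [0,0,0],"roll": 0}
    - {"jaw": 100,"slide": [0,0,0],"roll": 0}
    - {"jaw": 70,"slide": [0,0,0],"roll": 0}
    - {"jaw": 70,"slide": [0,0,0],"roll": 0}
    - {"jaw": 70,"slide": [0,0,0],"roll": 0}

```text
time: 13.92
tool_pos: [628.1, -57.1, 89.2]
eef_rot: [-2.279, -2.162, 0.0]
force: [0.3, -0.4, 0.6]
finger_gap: 61.7
gripper_force: 0.0
```

>>> servo_tool:
  motion:
    - {"jaw": 70,"slide": [0,0,-0.5],"roll": 0}
    - {"jaw": 70,"slide": [0,0,-1],"roll": 0}
    - {"jaw": 70,"slide": [0,0,-2],"roll": 0}
    - {"jaw": 70,"slide": [0,0,-3],"roll": 0}
    - {"jaw": 70,"slide": [0,0,-4],"roll": 0}
    - {"jaw": 70,"slide": [0,0,-4],"roll": 0}
    - {"jaw": 70,"slide": [0,0,-3],"roll": 0}
    - {"jaw": 70,"slide": [0,0,0],"roll": 0}

```text
time: 14.92
tool_pos: [629.5, -56.8, 268.8]
eef_rot: [2.276, 2.159, 0.007]
force: [-0.2, -0.8, -0.1]
finger_gap: 61.8
gripper_force: 0.0
```

```bash
python3 - <<'E'
from h import *
s=sense();print(s["tool_pos"],s["finger_gap"],s["force"])
w=grab("wrist");v=grab("scene")
im=np.hstack([cv2.resize(w["img"],None,fx=.7,fy=.7),cv2.resize(v["img"][60:260,190:400],(294,280))])
cv2.imwrite("pics/c5.png",im[:,:,::-1])
E
```

```text
[629.48348619 -56.7568136  268.7920988 ] 61.76138595354535 [-0.20156941 -0.83739518 -0.08006841]
```

View pics/c5.png

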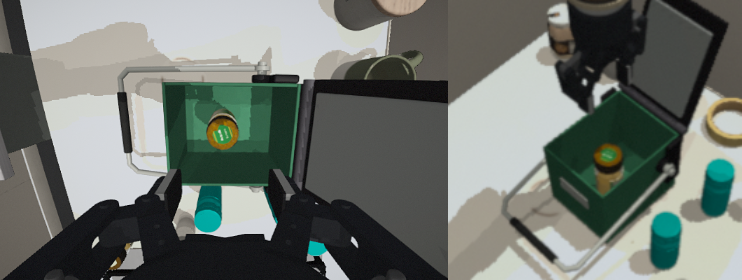

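c5: the jar stands upright in the bin, at (222,130) in the wrist half, and is released. Next I move to the lowered bar.

>>> servo_tool:
  motion:
    - {"jaw": 0,"slide": [0,-2.5,0],"roll": 0}
    - {"jaw": 0,"slide": [0.1,-4,0],"roll": 0}
    - {"jaw": 0,"slide": [0.1,-4,0],"roll": 0}
    - {"jaw": 0,"slide": [0.1,-4,0],"roll": 0}
    - {"jaw": 0,"slide": [0,-1.7,2],"roll": 0}
    - {"jaw": 0,"slide": [0,0,4],"roll": 0}
    - {"jaw": 0,"slide": [0,0,3],"roll": 0}
    - {"jaw": 0,"slide": [0,0,0],"roll": 0}

```text
time: 16.02
tool_pos: [464.4, -45.4, 172.1]
eef_rot: [-2.275, -2.159, 0.005]
force: [0.4, -0.5, 0.4]
finger_gap: 85.5
gripper_force: 0.0
```

```bash
python3 - <<'E'
from h import *
s=sense();print(s["tool_pos"],Ro.from_rotvec(s["eef_rot"]).as_matrix().round(3),s["force"])
w=grab("wrist");save(w,"w6.png")
print(proj(w,[[468,-44.5,52],[471,5,52],[466,-94,52]]).round(0))
E
```

```text
[464.37149324 -45.40392588 172.07442501] [[ 0.052  0.999 -0.006]
 [ 0.999 -0.052  0.001]
 [ 0.001 -0.006 -1.   ]] [ 0.42696903 -0.53006265  0.40267932]
[[327. 203.]
 [328. 141.]
 [327. 258.]]
```

View pics/w6.png

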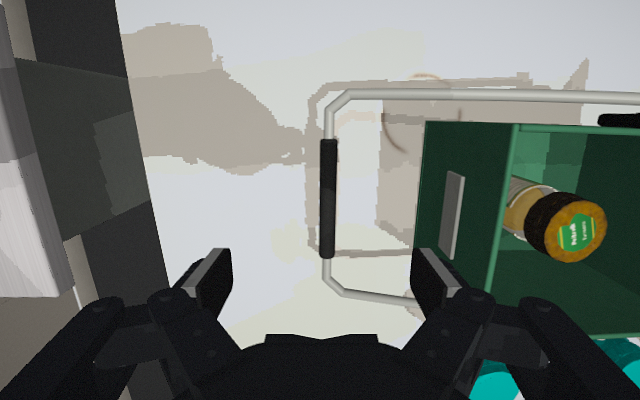

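w6: the sleeve runs from (328,140) to (328,257), predicted (328,141) to (327,258). Descend around it and grip.

>>> servo_tool:
  force: 35
  motion:
    - {"jaw": 0,"slide": [0,0.4,2],"roll": 0}
    - {"jaw": 0,"slide": [0,0,2.5],"roll": 0}
    - {"jaw": 0,"slide": [0,0,2.5],"roll": 0}
    - {"jaw": 0,"slide": [0,0,2.5],"roll": 0}
    - {"jaw": 0,"slide": [0,0,1.8],"roll": 0}
    - {"jaw": 60,"slide": [0,0,0],"roll": 0}
    - {"jaw": 130,"slide": [0,0,0],"roll": 0}
    - {"jaw": 200,"slide": [0,0,0],"roll": 0}

```text
time: 17.08
tool_pos: [471.3, -45.8, 62.4]
eef_rot: [2.278, 2.161, 0.002]
force: [0.3, -0.6, -0.3]
finger_gap: 32.0
gripper_force: 0.0
```

>>> servo_tool:
  motion:
    - {"jaw": 255,"slide": [0,0,0],"roll": 0}
    - {"jaw": 255,"slide": [0,0,0],"roll": 0}
    - {"jaw": 255,"slide": [0,0,0],"roll": 0}
    - {"jaw": 255,"slide": [0,0,0],"roll": 0}
    - {"jaw": 255,"slide": [0,0,0],"roll": 0}

```text
time: 17.7
tool_pos: [469.0, -45.8, 61.9]
eef_rot: [-2.279, -2.161, 0.004]
force: [-7.3, 0.9, 10.9]
finger_gap: 12.7
gripper_force: 34.1
```

Gripped: gap 12.7 mm on the 14 mm rubber sleeve. Lifting along the arc.

>>> servo_tool:
  motion:
    - {"jaw": 255,"slide": [0,-0.16,0.0],"roll": 0}
    - {"jaw": 255,"slide": [0,-0.14,-0.7],"roll": 0}
    - {"jaw": 255,"slide": [0,-0.12,-0.7],"roll": 0}
    - {"jaw": 255,"slide": [0,-0.1,-0.7],"roll": 0}
    - {"jaw": 255,"slide": [0,-0.08,-0.7],"roll": 0}
    - {"jaw": 255,"slide": [0,-0.06,-0.7],"roll": 0}
    - {"jaw": 255,"slide": [0,-0.04,-0.7],"roll": 0}
    - {"jaw": 255,"slide": [0,0,-0.7],"roll": 0}

```text
time: 18.7
tool_pos: [462.3, -45.4, 110.4]
eef_rot: [-2.278, -2.161, 0.003]
force: [-6.0, 1.0, -2.7]
finger_gap: 12.3
gripper_force: 34.2
```

>>> servo_tool:
  motion:
    - {"jaw": 255,"slide": [0,0,-0.7],"roll": 0}
    - {"jaw": 255,"slide": [0,0.04,-0.7],"roll": 0}
    - {"jaw": 255,"slide": [0,0.06,-0.7],"roll": 0}
    - {"jaw": 255,"slide": [0,0.08,-0.7],"roll": 0}
    - {"jaw": 255,"slide": [0,0.1,-0.7],"roll": 0}
    - {"jaw": 255,"slide": [0,0.12,-0.7],"roll": 0}
    - {"jaw": 255,"slide": [0,0.14,-0.7],"roll": 0}
    - {"jaw": 255,"slide": [0,0,0],"roll": 0}

```text
time: 19.7
tool_pos: [466.3, -45.6, 159.4]
eef_rot: [-2.277, -2.16, 0.007]
force: [-11.9, 0.9, 2.6]
finger_gap: 12.7
gripper_force: 34.4
```

>>> servo_tool:
  motion:
    - {"jaw": 255,"slide": [0,0.15,-0.4],"roll": 0}
    - {"jaw": 255,"slide": [0,0.1,-0.4],"roll": 0}
    - {"jaw": 255,"slide": [0,0,0],"roll": 0}
    - {"jaw": 200,"slide": [0,0,0],"roll": 0}
    - {"jaw": 100,"slide": [0,0,0],"roll": 0}
    - {"jaw": 0,"slide": [0,0,0],"roll": 0}
    - {"jaw": 0,"slide": [0,0,0],"roll": 0}
    - {"jaw": 0,"slide": [0,0,0],"roll": 0}

```text
time: 20.7
tool_pos: [471.7, -45.7, 167.4]
eef_rot: [2.279, 2.162, 0.001]
force: [0.5, -0.2, 0.6]
finger_gap: 85.7
gripper_force: 0.0
```

>>> servo_tool:
  motion:
    - {"jaw": 0,"slide": [0,0,-1],"roll": 0}
    - {"jaw": 0,"slide": [0,0,-3],"roll": 0}
    - {"jaw": 0,"slide": [0,0,-4],"roll": 0}
    - {"jaw": 0,"slide": [0,0,-4],"roll": 0}
    - {"jaw": 0,"slide": [-3,-3,0],"roll": 0}
    - {"jaw": 0,"slide": [-4,-2,0],"roll": 0}
    - {"jaw": 0,"slide": [-4,0,0],"roll": 0}
    - {"jaw": 0,"slide": [-4,0,0],"roll": 0}

```text
time: 21.7
tool_pos: [413.3, -194.1, 288.4]
eef_rot: [2.278, 2.161, 0.001]
force: [1.0, 0.4, 0.6]
finger_gap: 85.5
gripper_force: 0.0
```

>>> servo_tool:
  motion:
    - {"jaw": 0,"slide": [-4,0,0],"roll": 0}
    - {"jaw": 0,"slide": [-4,0,0],"roll": 0}
    - {"jaw": 0,"slide": [-4,0,0],"roll": 0}
    - {"jaw": 0,"slide": [-4,0,0],"roll": 0}
    - {"jaw": 0,"slide": [0,0,0],"roll": 0}
    - {"jaw": 0,"slide": [0,0,0],"roll": 0}

```text
time: 22.45
tool_pos: [405.3, -351.9, 287.5]
eef_rot: [-2.279, -2.162, -0.001]
force: [0.0, 1.0, -0.4]
finger_gap: 85.6
gripper_force: 0.0
```

```bash
python3 - <<'E'
from h import *
s=sense();print(s["time"],s["tool_pos"],s["force"])
v=grab("scene");t=grab("top")
V=pickle.load(open("v0.pkl","rb"))
d=lambda a,b:np.abs(a["img"].astype(int)-b["img"]).max(2)
print("diff lid/bar/bystanders scene",d(v,V["scene"])[120:335,215:435].mean(), "top",d(t,V["top"])[128:300,205:320].mean(),d(t,V["top"])[220:330,365:410].mean())
im=np.hstack([cv2.resize(v["img"][40:350,170:450],(360,400)),cv2.resize(t["img"][90:340,190:420],(368,400))])
cv2.imwrite("pics/c7.png",im[:,:,::-1])
E
```

```text
22.45 [ 405.29877352 -351.92916524  287.54454249] [ 0.01808691  1.02326202 -0.42408894]
diff lid/bar/bystanders scene 76.18868921775899 top 3.158948432760364 6.346060606060606
```

View pics/c7.png

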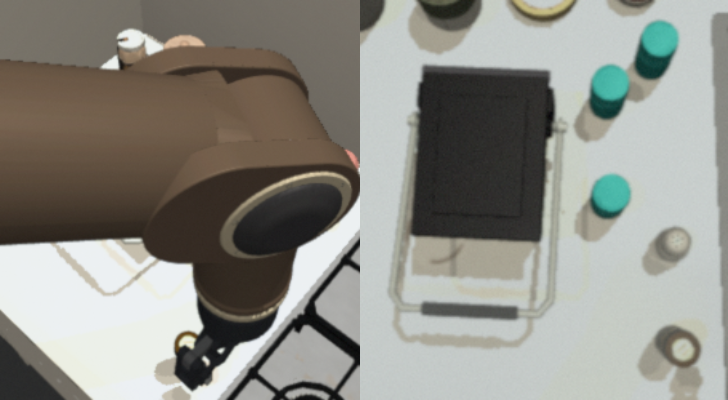

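c7 (top half): the lid is shut at (482,150), the bar is back at (470,310), the jar is gone from the worktop and all bystanders are in place. The lid and lever area differs from the start picture only by noise. One numeric check of the bar, then I hand in.

```bash
python3 - <<'E'
from h import *
from bench import hand_in
V=pickle.load(open("v0.pkl","rb"));t=grab("top")
def f(v):
    g=cv2.cvtColor(v["img"],cv2.COLOR_RGB2HSV)[:,:,2]; o=[]
    for (x0,y0,x1,y1,th) in[(222,272,296,296,95),(205,128,320,250,70)]:
        m=np.argwhere(g[y0:y1,x0:x1]<th);o+=[*m.mean(0).round(2),len(m)]
    return o
a,b=f(V["top"]),f(t);print(a,b)
if abs(a[0]-b[0])<.6 and abs(a[3]-b[3])<.6: print(hand_in())
E
```

```text
[np.float64(11.84), np.float64(36.17), 371, np.float64(58.64), np.float64(60.66), 8337] [np.float64(11.85), np.float64(36.23), 371, np.float64(58.66), np.float64(60.62), 8330]
the job is handed in; nothing more can be done
None
```

The old spice jar was lowered upright into the bin and released, the lid is shut again by its lever, the bystanders stand where they were, and the job was handed in at about 22.5 s of the 61 s (no verdict was returned).

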